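# Find the pushbutton that still snaps and fit it in the route panel

### The arm

A 6-joint arm with a two-finger parallel gripper is mounted at the origin on the work surface; the furniture and walls round the work are solid. World frame = base frame: x ahead of the robot, y to its left, z up, the work surface at z = 0. Lengths are in m, angles in rad, forces in N, time in s.
With the tool pointing down it reaches from about 0.425 to 0.95 m from the base axis. Payload 3.5 kg.
Tool frame: the origin (TCP) lies at the very end of the fingers, on their centre line; the grasp point (between the pads) lies 19 mm behind it (ctrl.grip_point_offset is the distance from the TCP to the grasp point, in m); z points along the fingers, y is the line along which they close (so a half turn about z gives the same grasp; the last joint's range is limited). The gripper opens to 85 mm and grips with 20 to 120 N. Pads are 22 mm wide; open, the fingers measure 114 mm over their backs; the gripper's body (76 mm by 85 mm) begins 54 mm behind the grasp point. The pads swing forward as they close: fully open they stand 13 mm farther back than shut.
Start: joints at [-1.337, 0.286, 1.577, -0, 1.279, -0.15], TCP at [0.253, -0.626, 0.231] pointing down, gripper open.
Joint ranges: [-2.77, 2.77], [-0.9, 2.22], [0.21, 2.48], [-1.53, 4.67], [0.24, 2.81], [-2.84, 2.84]. Speed limits (rad/s): [2.79, 2.79, 3.14, 3.14, 3.14, 3.14].

### API

Orientations are given as a unit quaternion [x, y, z, w].
In Python, from plant import telemetry, vision, ctrl gives the robot as it stands.
- The arm moves only by the tool arm_command, never from a script. Its argument "series" is one flat list of numbers, 7 for each row, row after row: the shift along the tool's x, y, z in cm, then the turn, a rotation vector about the tool's x, y, z in degrees, then the closure, from 0 (fully open) to 1 (shut). A call has 1 to 10 rows; each row is the pose to reach, as a shift and turn from the pose commanded when the call began, along the tool's axes at that moment; what a row does not reach only later rows make up. A row lasts 1/12 s, in which the tool goes at most 41.7 mm and 7.16 degrees, less where a joint would pass 70% of its speed; a pose out of reach is approached as far as the arm can. A call with a gripper value outside its range is refused whole. The fingers move at their own pace and stop on an object; "force" is the grip in N (left out, the last holds). Time passes only in rows, so rows that repeat a pose let the fingers close. It gives the time, the measured TCP pose, the force, the opening and the grip force at its end, in the units of the state.
- telemetry.get_state(): the state, without advancing time (a new reading comes with each control period).
- vision.read_camera(name): name is "scene" or "top"; returns a dict with "color" (384x512x3 uint8, blue, green, red), "K" (3x3 intrinsics, pixels), "rvec" (rotation vector, rad) and "tvec" (3), from world to camera coordinates, as OpenCV has them. Camera axes: x right, y down, z forward; pixel columns grow to the right and rows downward; lengths in m; the calibration is good to about 2 mm. A picture is of the moment at which its call begins. There is no depth.
- ctrl.sign_off(): hands the job in; it is judged then, once.
The state is a dict: "time": time; "qpos": joint angles; "dq": joint speeds; "joint_efforts": joint torques, N m; "eef_pos": TCP position; "tcp_rot": TCP orientation; "contact_force": force on the tool from outside, world axes, zero at the start; "wrist_torque": the same for the moment, N m; "opening": opening from 0.0 (shut) to 1.0 (fully open); "finger_force": force on a finger pad.
Only numpy, scipy, OpenCV 4.12 (cv2) and the standard library are available. Lean on these libraries where they do the work, as an engineer would, in place of code of your own. Each camera call takes 0.05 s, during which the arm holds its last target. There are 200 camera calls.

### The job

Three salvaged pushbuttons stand in the wooden block; only one still has its snap. Press their keys down slowly and gently from above until you have felt one snap over, leave the soft ones in the block, and push that one into the empty hole of the route panel until its flange lies flat on the plate and let go of it. Then press its key again, just as gently, until it snaps over in its new place, and leave it there with the key up and nothing else on the table moved.

Things in the scene. Friction and masses are not known exactly. Their poses are not given: they have to be found in the camera images.
- block: Pine block, 74 (x) x 200 (y) x 34 mm high, fixed; origin: middle of its underside, z up; three holes in a row along its y. In each stands a loose pushbutton of about 190 g, barrel down, 1 mm play all round, to be lifted straight up. All three look alike: one is sound, two are worn; which is where changes and is not measured. Rules name the sound one switch_b, the worn ones switch_a, switch_c.
- place_1 (a point): Middle of the hole at the block's +y end, level with the block's top; the underside of the button's flange lies here. Each button, heights from here: black barrel 24 mm wide down to -26 mm, foot tapered, grooved; flange 36 mm wide up to 3.5 mm; round upright collar 30 mm wide up to 17 mm (place to grip; rules: _c4); white key 18 mm wide, top at 25 mm (rules: _key_c0).
- place_2 (a point): The same for the middle hole, 62 mm further to the block's -y. Every key goes straight down 6.5 mm to a hard stop and springs back. Sound button: the force climbs to about 5 N in the first 2 mm, then the key snaps over and the force falls to below 2.5 N by 5 mm of travel, rising again only near the stop. Worn ones: it only climbs, to 6 or 7 N at the stop. Over 15 N breaks a key.
- place_3 (a point): The same for the hole at the block's -y end, 62 mm beyond the middle one. The key's top is 25 mm above this point, the fingertips may come down beside the collar to 4 mm above it.
- panel: Low dark steel case, 150 (x) x 240 (y) x 56 mm high, fixed; origin: middle of its underside, z up. Its bare aluminium top plate carries black route lines, five small toggles (25 mm high) in a row 75 mm to +x of the empty hole, and one pushbutton of the same make already fitted, 142 mm to -y of the hole. More than 30 N on it bends the plate.
- hole (a point): Middle of the empty round hole, 26 mm wide, in the panel's top plate, level with the plate's top. Two spring clips under it, on its panel -x and +x sides, meet the barrel about 12 mm before home, resist by 2 to 6 N, and drop into the barrel's groove in the last 5 mm; the flange then lies on the plate, where the force rises steeply. A fitted button's key top is 25 mm above this point.
- relay_pack: Bystander, not to be moved: yellow pack of relays, 62x85x12 mm; origin in the middle of its underside.
- lamp_box: Bystander, not to be moved: small brown card box, 50x70x22 mm; origin in the middle of its underside.
- screwdriver: Bystander, not to be moved: red-handled screwdriver, 170 mm long; origin in the middle of its underside.
- pliers: Bystander, not to be moved: long-nose pliers with blue handles, 170 mm long; origin in the middle of its underside.
- log_wagon: Bystander, not to be moved: grey model wagon with logs, 44x110x40 mm; origin in the middle of its underside.
- paint_jar: Bystander, not to be moved: small paint jar with green label, 35 mm across, 45 mm high; origin in the middle of its underside.
- paint_jar_2: Bystander, not to be moved: small paint jar with brown label, 35 mm across, 45 mm high; origin in the middle of its underside.

How it is judged:
By the outcome, as a careful person would: the job done as asked, in the order asked, and still so for the second after the job is handed in, with the robot touching nothing.
It also fails if it takes over 72 s, if anything falls off the work surface, if the arm or the gripper's body presses on something with over 40 N, if the wrist force passes 120 N, or if a joint passes its speed limit or range.

## Working session

There is one attempt and no reset: what is moved stays moved. The work goes in short steps, Python scripts to look and compute and a tool call to move; the robot and the scene stay as the last step left them, time stands still between calls to the robot, and variables do not carry over. Pictures are saved under pics/ and viewed, at most 10 in all, crops included, and the job is handed in when it is done.

Besides the shell and the picture viewer there is one more tool, called after "Call:" in YAML: its name, and indented under it one key for each argument. arm_command: Moves the arm, as the interface text tells. Its arguments: {"type":"object","properties":{"series":{"type":"array","items":{"type":"number"}},"force":{"type":"number"}},"required":["series"]}

```bash
mkdir -p pics; ls
cat > h.py <<'E'
import numpy as np, cv2
from plant import telemetry, vision, ctrl
def cam(n):
    r=vision.read_camera(n); return r
def ray(c,uv):
    R=cv2.Rodrigues(np.array(c['rvec'],float))[0]; t=np.array(c['tvec'],float).ravel()
    o=-R.T@t; d=R.T@np.linalg.inv(np.array(c['K']))@np.array([uv[0],uv[1],1.]); return o,d
def onz(c,uv,z):
    o,d=ray(c,uv); return o+d*(z-o[2])/d[2]
def proj(c,P):
    return cv2.projectPoints(np.array(P,float).reshape(-1,3),np.array(c['rvec'],float),np.array(c['tvec'],float),np.array(c['K'],float),None)[0].reshape(-1,2)
def tri(c1,u1,c2,u2):
    o1,d1=ray(c1,u1);o2,d2=ray(c2,u2)
    s=np.linalg.lstsq(np.c_[d1,-d2],o2-o1,rcond=None)[0]
    a=o1+d1*s[0];b=o2+d2*s[1]; return (a+b)/2,np.linalg.norm(a-b)
E
python3 - <<'E'
from h import *
import pickle
d={n:cam(n) for n in('scene','top')}
pickle.dump(d,open('c0.pkl','wb'))
for n in d:
    cv2.imwrite(f'pics/{n}0.png',cv2.resize(d[n]['color'],(800,600),interpolation=cv2.INTER_CUBIC)); o,_=ray(d[n],(256,192)); print(n,o,d[n]['K'])
print(telemetry.get_state(), ctrl.grip_point_offset)
E
```

```text
pics
scene [ 1.55276836 -0.07308423  0.65178325] [[360.77000629   0.         251.19329268]
 [  0.         360.77000629 187.78956213]
 [  0.           0.           1.        ]]
top [-0.38993748 -0.22208417  1.52934416] [[451.27684264   0.         259.0386909 ]
 [  0.         451.27684264 191.05589015]
 [  0.           0.           1.        ]]
{'time': 0.1, 'qpos': array([-1.33698743e+00,  2.87140415e-01,  1.57806280e+00, -3.91456285e-05,
        1.27860773e+00, -1.50027706e-01]), 'dq': array([ 0.00010052, -0.00268537, -0.00297941, -0.00070779, -0.00060157,
        0.00037786]), 'joint_efforts': array([ 5.83145975e-04, -4.07294369e+01, -2.93697792e+01, -1.55569624e-04,
        3.40345301e-03,  3.36701376e-06]), 'eef_pos': array([ 0.25263264, -0.62528195,  0.23002584]), 'tcp_rot': array([ 9.81638457e-01,  1.90747762e-01, -6.51696807e-05, -1.10738713e-03]), 'contact_force': array([-0.49593023,  0.05814507, -0.02501449]), 'wrist_torque': array([0.04430006, 0.00100951, 0.01772966]), 'finger_force': 0.0, 'opening': 0.9987179546668573} 0.0187
```

View pics/scene0.png

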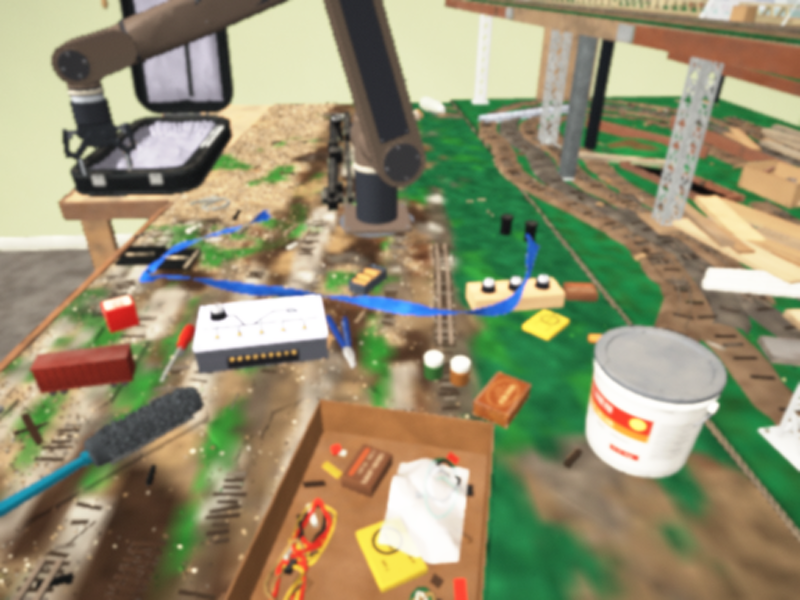

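View pics/top0.png

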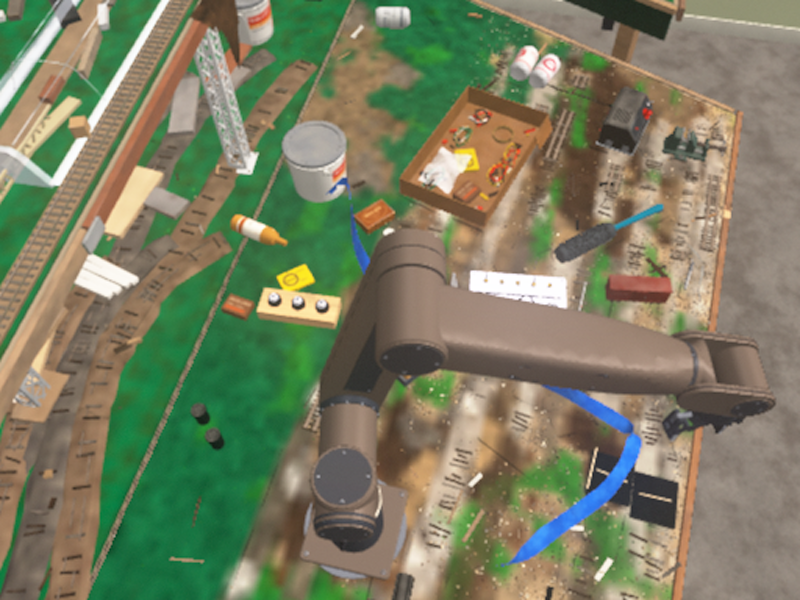

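The scene picture shows the panel at about (260,330), with a fitted button at (218,313). The block's keys are at (488,284), (515,282) and (543,280), and the jars at (433,362) and (460,368). In the top picture the keys are at (275,297), (299,302) and (322,305), and the panel at (520,288) is partly hidden by the arm. I'll triangulate these, along with the odd blue ribbon.

Run:
```python
from h import *
import pickle
d=pickle.load(open('c0.pkl','rb'));s,t=d['scene'],d['top']
k=.64
P=lambda *a:(a[0]*k,a[1]*k)
for nm,a,b in [('key -y? ',(488,281),(322,302)),('mid',(515,279),(299,299)),('other',(543,277),(275,295)),('blue end',(531,235),(345,183)),('blue start',(265,215),(512,562)),('blue corner',(145,280),(635,430))]:
    print(nm,*tri(s,P(*a),t,P(*b)))
# panel corners top z=.056 from scene
for p in [(196,317),(322,296),(328,347),(197,355)]: print('panel',p,onz(s,P(*p),.056))
print('fit',onz(s,P(218,310),.081))
for p in [(470,271),(567,269)]:pass
im=s['color'][160:260,110:370]
cv2.imwrite('pics/s1.png',cv2.resize(im,(780,300),interpolation=cv2.INTER_CUBIC))
im=t['color'][160:230,140:390]
cv2.imwrite('pics/t1.png',cv2.resize(im,(750,210),interpolation=cv2.INTER_CUBIC))
a=cv2.imread('pics/s1.png');b=cv2.imread('pics/t1.png');b=cv2.copyMakeBorder(b,0,0,0,30,0);cv2.imwrite('pics/st1.png',np.vstack([a,b]))
```

```text
key -y?  [0.4979433  0.21627185 0.05733972] 0.0015316048202212093
mid [0.49437087 0.27618366 0.05738356] 0.0032980262992135458
other [0.49239868 0.3389712  0.05839465] 0.003906642857369555
blue end [0.72086627 0.21021077 0.26313068] 0.021775372494261775
blue start [-0.00923412 -0.33208524  0.02253408] 0.013268945222579417
blue corner [ 0.3441109 -0.5689125  0.0106773] 0.005845734984051264
panel (196, 317) [ 0.59315239 -0.38558936  0.056     ]
panel (322, 296) [ 0.53118438 -0.14157259  0.056     ]
panel (328, 347) [ 0.7147793  -0.12531264  0.056     ]
panel (197, 355) [ 0.72066577 -0.356031    0.056     ]
fit [ 0.6113688  -0.33594002  0.081     ]
```

View pics/st1.png

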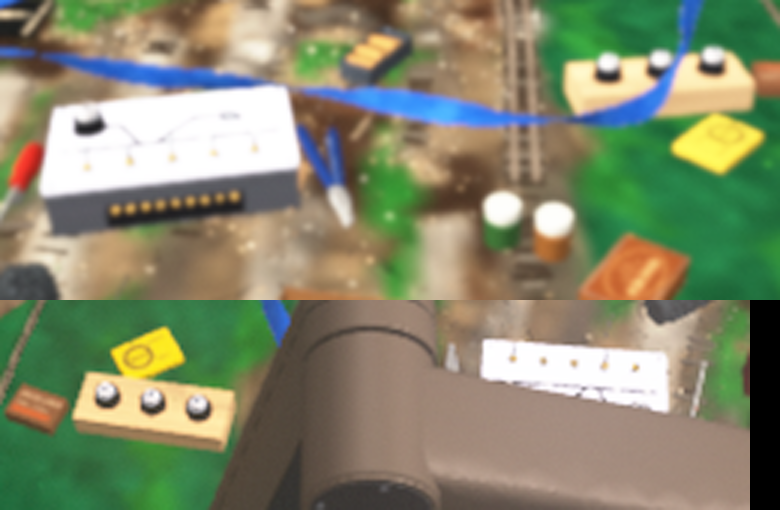

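The crop shows the empty hole at about (230,115), the fitted button's key at (88,113), the pliers to the +y side of the panel and the screwdriver to its -y side. The ribbon seems to hang in the air, so I'll measure where it runs.

Run:
```python
from h import *
import pickle
d=pickle.load(open('c0.pkl','rb'));s,t=d['scene'],d['top']
C=lambda u,v:(110+u/3,160+v/3)
for nm,p,z in [('bl',(55,93),.056),('fl',(42,193),.056),('br',(288,86),.056),('fr',(299,180),.056),('hole',(230,115),.056),('key',(88,112),.081)]:
    print(nm,onz(s,C(*p),z).round(4))
def blue(c):
    h=cv2.cvtColor(c['color'],cv2.COLOR_BGR2HSV); return cv2.inRange(h,(104,150,90),(125,255,255))
bs,bt=blue(s),blue(t)
# every blue top pixel column -> for heights, where the scene is blue
ys,xs=np.nonzero(bt)
sel=range(0,len(xs),max(1,len(xs)//45))
for i in sel:
    zs=np.arange(0,.5,.01); pts=np.array([onz(t,(xs[i],ys[i]),z) for z in zs])
    uv=proj(s,pts).round().astype(int)
    hit=[(z,p[:2].round(2).tolist()) for z,p,(u,v) in zip(zs,pts,uv) if 0<=u<512 and 0<=v<384 and bs[v,u]]
    if hit: print((xs[i],ys[i]),hit[0],hit[-1])
```

```text
bl [ 0.5211 -0.3921  0.056 ]
fl [ 0.7065 -0.3648  0.056 ]
br [ 0.5261 -0.142   0.056 ]
fr [ 0.7046 -0.1262  0.056 ]
hole [ 0.5815 -0.2005  0.056 ]
key [ 0.6051 -0.3376  0.081 ]
(np.int64(220), np.int64(114)) (np.float64(0.24), [0.75, 0.21]) (np.float64(0.25), [0.74, 0.21])
(np.int64(228), np.int64(150)) (np.float64(0.1), [0.69, 0.18]) (np.float64(0.1), [0.69, 0.18])
(np.int64(379), np.int64(258)) (np.float64(0.1), [0.35, -0.46]) (np.float64(0.1), [0.35, -0.46])
(np.int64(383), np.int64(263)) (np.float64(0.03), [0.36, -0.48]) (np.float64(0.09), [0.33, -0.47])
(np.int64(391), np.int64(265)) (np.float64(0.08), [0.34, -0.5]) (np.float64(0.08), [0.34, -0.5])
(np.int64(387), np.int64(268)) (np.float64(0.02), [0.35, -0.5]) (np.float64(0.08), [0.32, -0.49])
(np.int64(395), np.int64(270)) (np.float64(0.05), [0.34, -0.52]) (np.float64(0.06), [0.33, -0.52])
(np.int64(396), np.int64(273)) (np.float64(0.05), [0.33, -0.53]) (np.float64(0.06), [0.32, -0.53])
(np.int64(404), np.int64(279)) (np.float64(0.01), [0.33, -0.56]) (np.float64(0.04), [0.31, -0.56])
(np.int64(407), np.int64(287)) (np.float64(
[... 536 characters left out ...]
22, -0.52])
(np.int64(388), np.int64(307)) (np.float64(0.02), [0.21, -0.51]) (np.float64(0.03), [0.21, -0.51])
(np.int64(396), np.int64(309)) (np.float64(0.02), [0.21, -0.54]) (np.float64(0.02), [0.21, -0.54])
(np.int64(385), np.int64(312)) (np.float64(0.03), [0.19, -0.5]) (np.float64(0.03), [0.19, -0.5])
(np.int64(387), np.int64(314)) (np.float64(0.02), [0.18, -0.51]) (np.float64(0.03), [0.18, -0.51])
(np.int64(387), np.int64(316)) (np.float64(0.02), [0.18, -0.51]) (np.float64(0.02), [0.18, -0.51])
(np.int64(387), np.int64(318)) (np.float64(0.02), [0.17, -0.51]) (np.float64(0.02), [0.17, -0.51])
(np.int64(383), np.int64(320)) (np.float64(0.02), [0.16, -0.5]) (np.float64(0.02), [0.16, -0.5])
```

The buttons stand at about (0.492,0.339), (0.494,0.276) and (0.498,0.216), with the block turned about 3°. The hole is near (0.58,-0.20). The ribbon stays below about 0.1 m on my route, so I'll travel high.

Call:
arm_command:
  series: [34.6,-20.4,-3,0,0,-70.6,0,34.6,-20.4,-3,0,0,-70.6,0,34.6,-20.4,-3,0,0,-70.6,0,34.6,-20.4,-3,0,0,-70.6,0.3,34.6,-20.4,-3,0,0,-70.6,0.6,34.6,-20.4,-3,0,0,-70.6,1,34.6,-20.4,-3,0,0,-70.6,1,34.6,-20.4,-3,0,0,-70.6,1,34.6,-20.4,-3,0,0,-70.6,1,34.6,-20.4,-3,0,0,-70.6,1]
  force: 40

```text
time: 0.93
eef_pos: [0.4987, -0.3039, 0.2613]
tcp_rot: [0.688, 0.726, 0.001, -0.0]
contact_force: [-0.1, -0.3, -0.6]
opening: 0.008
finger_force: 0.0
```

Call:
arm_command:
  series: [32,1.7,0,0,0,0,1,32,1.7,0,0,0,0,1,32,1.7,0,0,0,0,1,32,1.7,0,0,0,0,1,32,1.7,0,0,0,0,1,32,1.7,0,0,0,0,1,32,1.7,0,0,0,0,1,32,1.7,0,0,0,0,1,32,1.7,0,0,0,0,1]

```text
time: 1.68
eef_pos: [0.4989, 0.018, 0.2609]
tcp_rot: [0.689, 0.725, 0.001, -0.001]
contact_force: [0.2, -0.2, -0.3]
opening: 0.0
finger_force: 0.0
```

Run:
```python
from h import *
import pickle
d={n:cam(n) for n in('scene','top')}
pickle.dump(d,open('c1.pkl','wb'))
print(telemetry.get_state()['eef_pos'])
s,t=d['scene'],d['top']
a=cv2.resize(s['color'][165:255,115:375],(780,270),interpolation=cv2.INTER_CUBIC)
b=cv2.resize(t['color'][165:265,130:390],(780,300),interpolation=cv2.INTER_CUBIC)
cv2.imwrite('pics/st2.png',np.vstack([a,b]))
```

```text
[0.49938069 0.01430378 0.26093972]
```

View pics/st2.png

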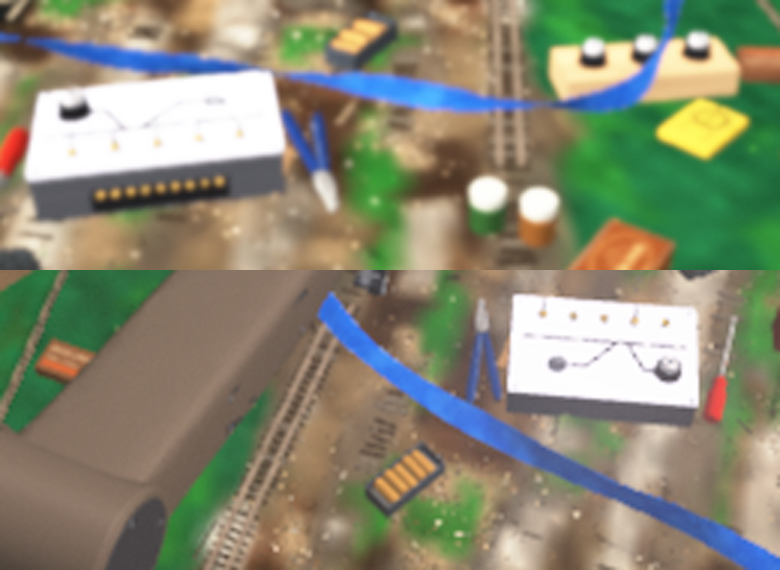

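The picture shows the hole at (215,100) in the scene half and (558,364) in the top half. The fitted key's top is at (73,97) in the scene half and (669,365) in the top half. The ribbon passes in front of the panel's -x side.

Run:
```python
from h import *
import pickle
d=pickle.load(open('c1.pkl','rb'));s,t=d['scene'],d['top']
S=lambda u,v:(115+u/3,165+v/3)
T=lambda u,v:(130+u/3,165+(v-270)/3)
print('hole',tri(s,S(215,100),t,T(558,364)), onz(t,T(558,364),.056))
print('key',tri(s,S(73,97),t,T(669,365)), onz(t,T(669,365),.081))
for p in [(513,294),(699,307),(696,411),(508,400)]: print('corner',onz(t,T(*p),.056).round(4))
print('togg',onz(t,T(543,313),.07),onz(t,T(666,323),.07))
def blue(c):
    h=cv2.cvtColor(c['color'],cv2.COLOR_BGR2HSV); return cv2.inRange(h,(100,120,90),(125,255,255))
bs=blue(s)
for p in [(330,305),(400,368),(480,425),(560,460),(650,505),(740,550)]:
    r=[]
    for z in np.arange(0,.4,.005):
        q=onz(t,T(*p),z);u,v=proj(s,q)[0].round().astype(int)
        if bs[v,u]: r.append((round(z,3),q[:2].round(3).tolist()))
    print(p,r[:1],r[-1:])
# top-white key detection in t of fitted not needed
```

```text
hole (array([ 0.57829306, -0.2028752 ,  0.05402115]), np.float64(0.003966585021847859)) [ 0.577257   -0.20486808  0.056     ]
key (array([ 0.59391532, -0.34192323,  0.07434506]), np.float64(0.002250992326199776)) [ 0.58973413 -0.34247877  0.081     ]
corner [ 0.6744 -0.1287  0.056 ]
corner [ 0.7065 -0.3729  0.056 ]
corner [ 0.5451 -0.3855  0.056 ]
corner [ 0.5097 -0.1515  0.056 ]
togg [ 0.64252728 -0.17335784  0.07      ] [ 0.66133735 -0.33221964  0.07      ]
(330, 305) [(np.float64(0.05), [0.608, 0.107])] [(np.float64(0.05), [0.608, 0.107])]
(400, 368) [(np.float64(0.025), [0.546, -0.002])] [(np.float64(0.045), [0.534, -0.005])]
(480, 425) [(np.float64(0.025), [0.484, -0.122])] [(np.float64(0.025), [0.484, -0.122])]
(560, 460) [(np.float64(0.025), [0.456, -0.23])] [(np.float64(0.03), [0.453, -0.23])]
(650, 505) [(np.float64(0.02), [0.42, -0.348])] [(np.float64(0.14), [0.356, -0.338])]
(740, 550) [(np.float64(0.03), [0.378, -0.46])] [(np.float64(0.105), [0.34, -0.448])]
```

Call:
arm_command:
  series: [20.2,0.9,0,0,0,0,1,20.2,0.9,0,0,0,0,1,20.2,0.9,0,0,0,0,1,20.2,0.9,4,0,0,0,1,20.2,0.9,8,0,0,0,1,20.2,0.9,12,0,0,0,1,20.2,0.9,16,0,0,0,1,20.2,0.9,17.5,0,0,0,1,20.2,0.9,17.5,0,0,0,1,20.2,0.9,17.5,0,0,0,1]

```text
time: 2.62
eef_pos: [0.4981, 0.2139, 0.084]
tcp_rot: [0.691, 0.722, -0.003, -0.002]
contact_force: [0.1, 0.2, 0.6]
opening: 0.004
finger_force: 0.0
```

Run:
```python
from h import *
import pickle
d={n:cam(n) for n in('scene','top')}
pickle.dump(d,open('c2.pkl','wb'))
st=telemetry.get_state();print(st['eef_pos'],st['contact_force'])
s,t=d['scene'],d['top']
print(proj(s,st['eef_pos']),proj(t,st['eef_pos']))
a=cv2.resize(s['color'][140:210,280:380],(700,490),interpolation=cv2.INTER_CUBIC)
cv2.imwrite('pics/s3.png',a)
```

```text
[0.50189306 0.21491525 0.08891482] [ 0.42052194 -0.23058374  0.481469  ]
[[312.75428722 172.23474943]] [[205.61577486 187.93917801]]
```

View pics/s3.png

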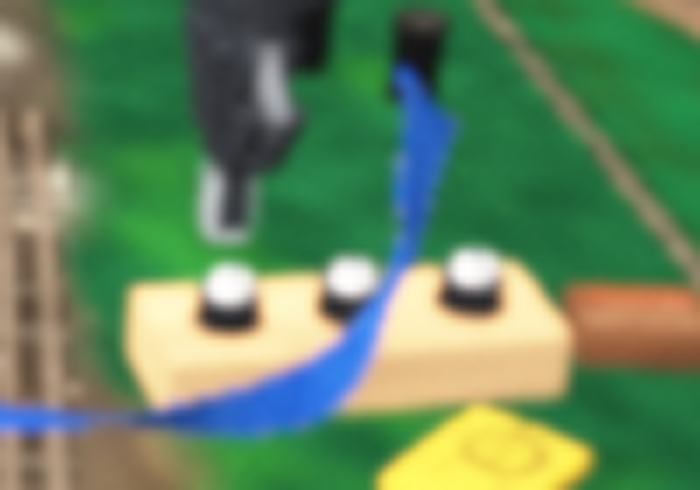

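The fingertip at (229,225) stands right above the first key at (230,280). I'll come down close to it and correct 3 mm in x.

Call:
arm_command:
  series: [0,-0.3,1,0,0,0,1,0,-0.3,2,0,0,0,1,0,-0.3,2.3,0,0,0,1,0,-0.3,2.3,0,0,0,1,0,-0.3,2.3,0,0,0,1,0,-0.3,2.3,0,0,0,1,0,-0.3,2.3,0,0,0,1,0,-0.3,2.3,0,0,0,1]

```text
time: 3.38
eef_pos: [0.4969, 0.2155, 0.0637]
tcp_rot: [0.691, 0.723, 0.0, 0.0]
contact_force: [-0.3, -0.0, -0.1]
opening: 0.001
finger_force: 0.0
```

Call:
arm_command:
  series: [0,0,0.15,0,0,0,1,0,0,0.3,0,0,0,1,0,0,0.3,0,0,0,1,0,0,0.3,0,0,0,1]

```text
time: 3.72
eef_pos: [0.4964, 0.2153, 0.0601]
tcp_rot: [0.691, 0.723, -0.0, -0.0]
contact_force: [1.2, -0.2, -0.1]
opening: 0.001
finger_force: 0.0
```

Call:
arm_command:
  series: [0,0,0.05,0,0,0,1,0,0,0.1,0,0,0,1,0,0,0.1,0,0,0,1,0,0,0.1,0,0,0,1]

```text
time: 4.05
eef_pos: [0.4966, 0.2154, 0.0593]
tcp_rot: [0.691, 0.723, -0.0, -0.0]
contact_force: [-0.1, 0.2, 0.8]
opening: -0.002
finger_force: 0.0
```

Call:
arm_command:
  series: [0,0,0.05,0,0,0,1,0,0,0.1,0,0,0,1,0,0,0.1,0,0,0,1,0,0,0.1,0,0,0,1]

```text
time: 4.38
eef_pos: [0.4967, 0.2154, 0.0586]
tcp_rot: [0.691, 0.723, 0.0, 0.0]
contact_force: [-0.7, -0.3, 2.0]
opening: 0.002
finger_force: 1.1
```

Call:
arm_command:
  series: [0,0,0.05,0,0,0,1,0,0,0.1,0,0,0,1,0,0,0.1,0,0,0,1,0,0,0.1,0,0,0,1]

```text
time: 4.72
eef_pos: [0.4968, 0.2154, 0.0577]
tcp_rot: [0.691, 0.723, 0.0, 0.0]
contact_force: [-1.6, 0.6, 5.1]
opening: -0.004
finger_force: 2.5
```

Call:
arm_command:
  series: [0,0,0.05,0,0,0,1,0,0,0.1,0,0,0,1,0,0,0.1,0,0,0,1,0,0,0.1,0,0,0,1]

```text
time: 5.05
eef_pos: [0.4968, 0.2154, 0.0566]
tcp_rot: [0.691, 0.723, 0.0, 0.0]
contact_force: [-1.8, -0.9, 4.7]
opening: 0.002
finger_force: 2.5
```

Call:
arm_command:
  series: [0,0,0.05,0,0,0,1,0,0,0.1,0,0,0,1,0,0,0.1,0,0,0,1,0,0,0.1,0,0,0,1]

```text
time: 5.38
eef_pos: [0.4967, 0.2154, 0.055]
tcp_rot: [0.691, 0.723, 0.0, 0.0]
contact_force: [0.1, 0.8, 0.8]
opening: 0.002
finger_force: 0.7
```

Call:
arm_command:
  series: [0,0,0.05,0,0,0,1,0,0,0.1,0,0,0,1,0,0,0.1,0,0,0,1,0,0,0.1,0,0,0,1]

```text
time: 5.72
eef_pos: [0.4967, 0.2154, 0.0542]
tcp_rot: [0.691, 0.723, 0.0, 0.0]
contact_force: [0.7, 1.0, 0.3]
opening: 0.003
finger_force: 0.6
```

Call:
arm_command:
  series: [0,0,0.05,0,0,0,1,0,0,0.1,0,0,0,1,0,0,0.1,0,0,0,1,0,0,0.1,0,0,0,1]

```text
time: 6.05
eef_pos: [0.4967, 0.2154, 0.0535]
tcp_rot: [0.691, 0.723, 0.0, 0.0]
contact_force: [0.4, -0.2, 2.7]
opening: 0.002
finger_force: 1.3
```

The force climbed to about 5 N and then fell below 1 N by 4–5 mm of travel, so the place_3 button is the sound one. I'll back off, open, and refine its centre.

Call:
arm_command:
  series: [0,0,-1,0,0,0,1,0,0,-3,0,0,0,1,0,0,-6,0,0,0,0.7,0,0,-6,0,0,0,0.3,0,0,-6,0,0,0,0,0,0,-6,0,0,0,0]

```text
time: 6.55
eef_pos: [0.4961, 0.2153, 0.1132]
tcp_rot: [0.691, 0.723, -0.0, -0.0]
contact_force: [-0.2, -1.0, -0.1]
opening: 0.562
finger_force: 0.0
```

Run:
```python
from h import *
import pickle
d=pickle.load(open('c0.pkl','rb'));s,t=d['scene'],d['top']
def blob(c,z,P):
    u,v=proj(c,P)[0].round().astype(int); g=c['color'][v-9:v+10,u-9:u+10].min(2).astype(int)
    m=(g>170).astype(np.uint8); n,l,st,ce=cv2.connectedComponentsWithStats(m)
    r=[(st[i,4],ce[i]+[u-9,v-9]) for i in range(1,n)]; return sorted(r,key=lambda a:-a[0])[0]
for P in [(.497,.216,.059),(.4945,.276,.059),(.492,.339,.059)]:
    a=blob(s,0,P);b=blob(t,0,P)
    print(a,b,'top only',onz(t,b[1],.059).round(4),'scene',onz(s,a[1],.057).round(4),'tri',tri(s,a[1],t,b[1]))
st=telemetry.get_state();print(st['eef_pos'],st['opening'])
```

```text
(np.int32(66), array([315.98484848, 182.28787879])) (np.int32(26), array([205.57692308, 193.61538462])) top only [0.4948 0.2165 0.059 ] scene [0.5147 0.2258 0.057 ] tri (array([0.50243313, 0.2246049 , 0.04859467]), np.float64(0.009723369878005513))
(np.int32(38), array([322.15789474, 184.        ])) (np.int32(26), array([190.03846154, 191.42307692])) top only [0.4915 0.2789 0.059 ] scene [0.5278 0.2436 0.057 ] tri (array([0.49621702, 0.26797267, 0.04354309]), np.float64(0.030737996716075154))
(np.int32(34), array([339.79411765, 182.88235294])) (np.int32(27), array([174.81481481, 189.40740741])) top only [0.4876 0.3403 0.059 ] scene [0.5251 0.3044 0.057 ] tri (array([0.4920186 , 0.33057004, 0.04305641]), np.float64(0.029756138534374393))
[0.49611858 0.21526218 0.1131955 ] 0.5618097860687167
```

Call:
arm_command:
  series: [0.1,-0.1,0,0,0,0,0,0.1,-0.1,2,0,0,0,0,0.1,-0.1,4,0,0,0,0,0.1,-0.1,6,0,0,0,0.2,0.1,-0.1,7,0,0,0,0.3,0.1,-0.1,7.4,0,0,0,0.4,0.1,-0.1,7.4,0,0,0,0.4,0.1,-0.1,7.4,0,0,0,0.4]
  force: 50

```text
time: 7.22
eef_pos: [0.4958, 0.2164, 0.0396]
tcp_rot: [0.691, 0.723, 0.0, 0.0]
contact_force: [-0.7, -0.4, -0.2]
opening: 0.6
finger_force: 0.0
```

Call:
arm_command:
  series: [0,0,0.05,0,0,0,0.5,0,0,0.05,0,0,0,0.58,0,0,0.05,0,0,0,0.62,0,0,0.05,0,0,0,0.64,0,0,0.05,0,0,0,0.66,0,0,0.05,0,0,0,0.66]
  force: 20

```text
time: 7.72
eef_pos: [0.4961, 0.2164, 0.0396]
tcp_rot: [0.691, 0.723, 0.001, 0.0]
contact_force: [0.0, -0.8, 3.8]
opening: 0.343
finger_force: 11.4
```

Call:
arm_command:
  series: [0,0,-0.05,0,0,0,0.8,0,0,-0.05,0,0,0,1,0,0,-0.05,0,0,0,1,0,0,-0.05,0,0,0,1]
  force: 60

```text
time: 8.05
eef_pos: [0.4962, 0.2164, 0.0399]
tcp_rot: [0.691, 0.723, 0.001, 0.0]
contact_force: [-0.8, 1.0, 5.1]
opening: 0.318
finger_force: 59.4
```

Call:
arm_command:
  series: [0,0,-0.5,0,0,0,1,0,0,-1.5,0,0,0,1,0,0,-3,0,0,0,1,0,0,-5,0,0,0,1,0,0,-8,0,0,0,1,0,0,-11,0,0,0,1,0,0,-11,0,0,0,1,0,0,-11,0,0,0,1]

```text
time: 8.72
eef_pos: [0.496, 0.2165, 0.1513]
tcp_rot: [0.691, 0.723, 0.001, 0.001]
contact_force: [-0.2, 0.3, -2.5]
opening: 0.317
finger_force: 60.4
```

Run:
```python
from h import *
import pickle
d={n:cam(n) for n in('scene','top')}
pickle.dump(d,open('c3.pkl','wb'))
st=telemetry.get_state();print(st['eef_pos'],st['opening'],st['contact_force'],st['tcp_rot'])
s,t=d['scene'],d['top']
# panel refine: white plate rect from c1 top image
t=pickle.load(open('c1.pkl','rb'))['top']
g=t['color'][165:220,290:370]; m=(g.min(2)>150).astype(np.uint8)
m=cv2.morphologyEx(m,cv2.MORPH_CLOSE,np.ones((9,9)))
n,l,stt,c=cv2.connectedComponentsWithStats(m); i=1+np.argmax(stt[1:,4])
pts=np.argwhere(l==i)[:,::-1]+[290,165]
W=np.array([onz(t,p,.056)[:2] for p in pts])
r=cv2.minAreaRect((W*1000).astype(np.float32)); print(r, W.mean(0))
```

```text
[0.4939304  0.21594969 0.14775636] 0.3174531943736146 [-0.74554541  0.61322408 -1.73916473] [ 0.6909456   0.72290396 -0.0016656  -0.00112446]
((615.0885009765625, -260.31231689453125), (251.96551513671875, 322.4932861328125), 12.549227714538574) [ 0.61888173 -0.26685638]
```

Run:
```python
from h import *
import pickle
for k in('c1.pkl','c3.pkl'):
    d=pickle.load(open(k,'rb'))
    for n,p in(('top',(316,196.3)),('scene',(115+215/3,165+100/3))):
        c=d[n]; u,v=int(p[0]),int(p[1]); w,h=(6,5)
        g=c['color'][v-h:v+h+1,u-w:u+w+1].mean(2)
        bg=np.median(g); wt=np.clip(bg-15-g,0,None); 
        yy,xx=np.mgrid[-h:h+1,-w:w+1]
        q=(u+(wt*xx).sum()/wt.sum(), v+(wt*yy).sum()/wt.sum())
        print(k,n,q,bg,onz(c,q,.056).round(4))
        if k=='c3.pkl': print(g.astype(int))
t=pickle.load(open('c3.pkl','rb'))
c=np.hstack([cv2.resize(t['top']['color'][170:220,290:370],(800,500),interpolation=cv2.INTER_CUBIC)]);cv2.imwrite('pics/t4.png',c)
```

```text
c1.pkl top (np.float64(315.4263985127598), np.float64(195.97279026533715)) 253.66666666666666 [ 0.5784 -0.2024  0.056 ]
c1.pkl scene (np.float64(186.02017291066284), np.float64(198.2507204610951)) 254.66666666666666 [ 0.5808 -0.2025  0.056 ]
c3.pkl top (np.float64(315.4219633373308), np.float64(195.97824224773)) 253.66666666666666 [ 0.5784 -0.2024  0.056 ]
[[254 254 254 253 253 253 253 253 253 253 253 254 253]
 [254 254 254 253 253 253 253 253 254 254 254 254 254]
 [254 254 253 250 244 239 237 246 253 254 254 254 254]
 [253 253 250 216 183 184 182 203 243 253 254 254 254]
 [254 253 235 147 149 159 172 171 203 245 250 247 250]
 [253 252 225 142 142 142 143 142 182 230 229 199 217]
 [253 253 238 168 142 142 143 149 207 246 248 243 244]
 [253 253 251 235 197 178 182 218 247 253 253 253 253]
 [253 253 253 253 249 245 245 251 253 253 253 253 253]
 [253 253 254 254 254 254 253 253 253 253 253 253 253]
 [254 254 254 254 254 254 254 254 254 254 254 254 254]]
c3.pkl scene (np.float64(186.07714285714286), np.float64(198.24)) 254.66666666666666 [ 0.5808 -0.2023  0.056 ]
[[255 255 255 255 255 255 255 255 255 255 255 255 255]
 [255 255 255 255 255 255 255 255 255 255 255 255 255]
 [255 255 255 254 254 254 254 255 255 255 255 255 255]
 [255 255 254 253 252 252 252 252 253 254 255 255 255]
 [254 254 252 246 241 240 239 239 242 248 253 254 255]
 [252 252 248 234 221 227 230 226 220 228 248 254 255]
 [253 253 252 242 230 232 236 237 235 238 250 254 255]
 [254 254 254 253 251 250 251 252 252 253 254 255 255]
 [255 255 255 254 254 254 254 254 254 254 255 255 255]
 [255 255 255 255 255 255 255 255 255 255 255 254 254]
 [254 254 254 254 254 254 254 254 254 254 253 252 251]]
```

View pics/t4.png

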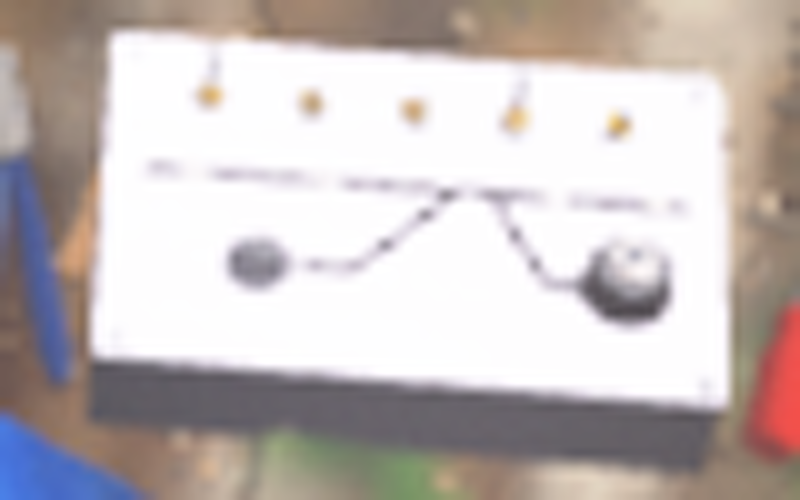

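The hole centre is at about (257,262) in the crop, which is near (0.580,-0.2015), and the panel yaw is about 7.5°. I'll carry the button there high.

Call:
arm_command:
  series: [-2,0.3,-1,0,0,-1,1,-6,1,-1,0,0,-2,1,-10,1.5,-1,0,0,-3,1,-14,2.1,-1,0,0,-5,1,-18,2.7,-1,0,0,-5,1,-22,3.4,-1,0,0,-5,1,-26,4,-1,0,0,-5,1,-30,4.6,-1,0,0,-5,1,-34,5.2,-1,0,0,-5,1,-38,5.8,-1,0,0,-5,1]

```text
time: 9.65
eef_pos: [0.5689, -0.1619, 0.1563]
tcp_rot: [0.659, 0.752, -0.001, -0.003]
contact_force: [0.9, 0.0, -1.5]
opening: 0.316
finger_force: 60.4
```

Call:
arm_command:
  series: [-3,0.2,0,0,0,0,1,-4.2,0.3,0,0,0,0,1,-4.2,0.3,2.5,0,0,0,1,-4.2,0.3,4.5,0,0,0,1,-4.2,0.3,5.6,0,0,0,1,-4.2,0.3,5.6,0,0,0,1,-4.2,0.3,5.6,0,0,0,1,-4.2,0.3,5.6,0,0,0,1]

```text
time: 10.32
eef_pos: [0.5796, -0.2016, 0.104]
tcp_rot: [0.658, 0.753, 0.0, 0.0]
contact_force: [0.1, -0.7, -0.8]
opening: 0.314
finger_force: 60.4
```

Run:
```python
from h import *
import pickle
d={n:cam(n) for n in('scene','top')}
pickle.dump(d,open('c4.pkl','wb'))
st=telemetry.get_state();p=st['eef_pos'];print(p,st['opening'],st['contact_force'])
s,t=d['scene'],d['top']
print(proj(s,p),proj(s,p-[0,0,.0319]),proj(t,p))
u,v=proj(s,p)[0].astype(int);a=cv2.resize(s['color'][v-25:v+25,u-25:u+25],(600,600),interpolation=cv2.INTER_CUBIC)
cv2.imwrite('pics/s5.png',a);print(u-25,v-25)
u,v=proj(t,p)[0].astype(int);print(t['color'][v-2:v+3,u-2:u+3].mean(2).astype(int))
```

```text
[ 0.58017094 -0.20198773  0.1049902 ] 0.31428888563805624 [-0.66364205 -0.01500213 -1.44663284]
[[184.73658889 184.53282812]] [[185.7008432  193.45528042]] [[316.55397024 188.56550157]]
159 159
[[166 123 126 130 146]
 [180  99 105 115 142]
 [157 104 101 107 129]
 [111 101  92 100 110]
 [ 93  94  90  95 100]]
```

View pics/s5.png

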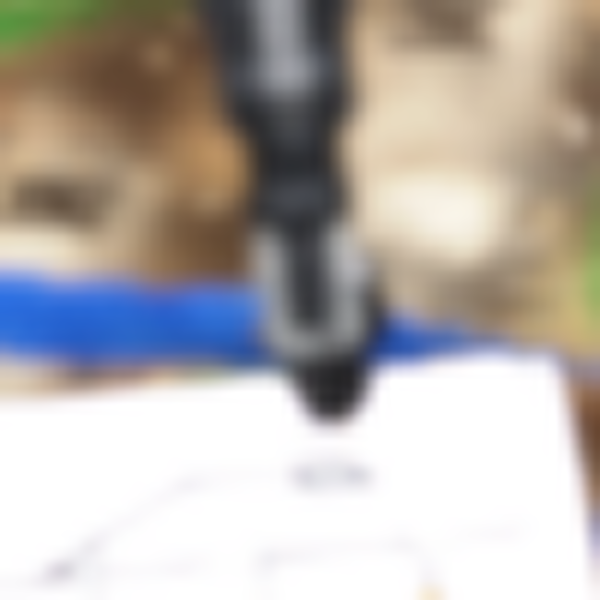

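The barrel's foot is at crop (333,400) and the hole at (331,475). Allowing for camera roll, the button may be about 2 mm too far to +y, so I'll measure it numerically.

Run:
```python
from h import *
import pickle
s=pickle.load(open('c4.pkl','rb'))['scene']
g=s['color'].mean(2)
print(g[187:203,179:195].astype(int))
for r in range(189,195):
    w=np.clip(225-g[r,180:194],0,None); print(r,(w*np.arange(180,194)).sum()/max(w.sum(),1),(w).sum())
w=np.clip(250-g[196:202,180:194],0,None); print('hole',(w.sum(0)*np.arange(180,194)).sum()/w.sum(),(w.sum(1)*np.arange(196,202)).sum()/w.sum())
print(proj(s,[[.58,-.202,.074],[.58,-.202,.08],[.58,-.202,.056],[.58,-.201,.056],[.581,-.202,.056]]))
```

```text
[[103 110 128 147 144 133 120 113 116 107  80  73  88 102 110 116]
 [ 97 100 111 123 122 114 100  86  79  71  71  90 109 118 125 139]
 [122 126 128 117  93  74  61  52  46  50  84 140 183 197 203 215]
 [203 209 206 177 116  66  49  40  38  51 113 202 243 249 250 251]
 [250 251 249 236 171  91  57  45  43  64 144 234 253 254 254 254]
 [254 254 254 251 222 133  68  48  54  98 187 246 254 255 255 255]
 [255 255 255 254 246 191 117  89 104 166 235 252 254 255 255 255]
 [255 255 255 254 252 239 207 192 200 233 251 254 255 255 255 255]
 [255 255 255 254 254 251 247 245 246 251 254 255 255 255 255 255]
 [255 255 255 254 253 251 249 248 249 251 254 255 255 255 255 255]
 [254 254 254 252 246 241 239 237 237 240 248 253 254 255 255 255]
 [251 252 252 249 234 221 227 229 226 219 229 248 254 255 255 255]
 [253 253 253 252 242 230 232 237 237 235 239 250 254 255 255 255]
 [254 254 254 254 253 251 250 251 252 252 253 254 255 255 255 255]
 [255 255 255 255 254 254 254 254 254 254 254 255 255 255 255 255]
 [255 255 255 255 255 255 255 255 255 255 255 255 254 254 254 255]]
189 185.6552808046941 1590.6666666666665
190 185.7995015231238 1203.6666666666665
191 186.15467500868962 958.9999999999999
192 186.2473730297723 761.3333333333334
193 186.14254385964912 456.0
194 186.09375000000003 74.66666666666666
hole 186.04815573770495 198.09733606557378
[[185.67407138 193.17619819]
 [185.4946991  191.51634324]
 [186.20643541 198.1025283 ]
 [186.52873036 198.08908908]
 [186.18167076 198.27071532]]
```

Call:
arm_command:
  series: [-0.2,0,0.5,0,0,0,1,-0.2,0,1,0,0,0,1,-0.2,0,1.3,0,0,0,1,-0.2,0,1.5,0,0,0,1,-0.2,0,1.7,0,0,0,1,-0.2,0,1.7,0,0,0,1]

```text
time: 10.92
eef_pos: [0.5791, -0.2037, 0.0856]
tcp_rot: [0.659, 0.752, -0.0, -0.001]
contact_force: [0.4, 0.3, -2.6]
opening: 0.315
finger_force: 60.4
```

Call:
arm_command:
  series: [0,0,0.1,0,0,0,1,0,0,0.2,0,0,0,1,0,0,0.3,0,0,0,1,0,0,0.3,0,0,0,1]

```text
time: 11.25
eef_pos: [0.5794, -0.2039, 0.0832]
tcp_rot: [0.659, 0.752, -0.0, -0.0]
contact_force: [-0.5, 0.8, -1.7]
opening: 0.319
finger_force: 60.4
```

Call:
arm_command:
  series: [0,0,0.1,0,0,0,1,0,0,0.2,0,0,0,1,0,0,0.3,0,0,0,1,0,0,0.3,0,0,0,1]

```text
time: 11.58
eef_pos: [0.5794, -0.2038, 0.0801]
tcp_rot: [0.659, 0.752, 0.0, -0.0]
contact_force: [0.1, 0.3, -2.6]
opening: 0.32
finger_force: 60.4
```

The barrel is in the hole with no side force. I'll push on.

Call:
arm_command:
  series: [0,0,0.1,0,0,0,1,0,0,0.2,0,0,0,1,0,0,0.3,0,0,0,1,0,0,0.4,0,0,0,1,0,0,0.4,0,0,0,1]

```text
time: 12.0
eef_pos: [0.5796, -0.2039, 0.0762]
tcp_rot: [0.659, 0.752, 0.0, 0.0]
contact_force: [-0.3, -0.1, -1.8]
opening: 0.318
finger_force: 60.4
```

Call:
arm_command:
  series: [0,0,0.1,0,0,0,1,0,0,0.2,0,0,0,1,0,0,0.3,0,0,0,1,0,0,0.3,0,0,0,1]

```text
time: 12.33
eef_pos: [0.5801, -0.2042, 0.0745]
tcp_rot: [0.659, 0.752, 0.0, 0.001]
contact_force: [-0.5, 1.5, 4.1]
opening: 0.317
finger_force: 61.0
```

Call:
arm_command:
  series: [0,0,0.1,0,0,0,1,0,0,0.2,0,0,0,1,0,0,0.3,0,0,0,1,0,0,0.3,0,0,0,1]

```text
time: 12.67
eef_pos: [0.5799, -0.2041, 0.0707]
tcp_rot: [0.659, 0.752, 0.0, 0.001]
contact_force: [1.0, 0.3, 3.3]
opening: 0.317
finger_force: 60.9
```

Call:
arm_command:
  series: [0,0,0.1,0,0,0,1,0,0,0.2,0,0,0,1,0,0,0.3,0,0,0,1,0,0,0.3,0,0,0,1]

```text
time: 13.0
eef_pos: [0.5797, -0.2041, 0.0671]
tcp_rot: [0.659, 0.752, 0.0, 0.0]
contact_force: [2.7, 0.1, 2.0]
opening: 0.319
finger_force: 60.8
```

Call:
arm_command:
  series: [0,0,0.1,0,0,0,1,0,0,0.2,0,0,0,1,0,0,0.3,0,0,0,1,0,0,0.3,0,0,0,1]

```text
time: 13.33
eef_pos: [0.5789, -0.2034, 0.063]
tcp_rot: [0.659, 0.752, 0.0, -0.001]
contact_force: [2.6, 0.0, -3.4]
opening: 0.322
finger_force: 60.4
```

Call:
arm_command:
  series: [0,0,0.1,0,0,0,1,0,0,0.2,0,0,0,1,0,0,0.2,0,0,0,1,0,0,0.2,0,0,0,1]

```text
time: 13.67
eef_pos: [0.5791, -0.2036, 0.0621]
tcp_rot: [0.659, 0.752, -0.0, -0.001]
contact_force: [1.0, 0.6, 0.1]
opening: 0.316
finger_force: 60.7
```

Call:
arm_command:
  series: [0,0,0.05,0,0,0,1,0,0,0.05,0,0,0,1,0,0,0.05,0,0,0,1]

```text
time: 13.92
eef_pos: [0.5791, -0.2036, 0.062]
tcp_rot: [0.659, 0.752, -0.0, -0.001]
contact_force: [-1.5, 1.7, 2.3]
opening: 0.315
finger_force: 60.9
```

Call:
arm_command:
  series: [0,0,0.05,0,0,0,1,0,0,0.05,0,0,0,1,0,0,0.05,0,0,0,1]

```text
time: 14.17
eef_pos: [0.5791, -0.2036, 0.062]
tcp_rot: [0.659, 0.752, -0.0, -0.001]
contact_force: [-1.9, 3.7, 6.0]
opening: 0.315
finger_force: 61.2
```

Call:
arm_command:
  series: [0,0,0.05,0,0,0,1,0,0,0.05,0,0,0,1,0,0,0.05,0,0,0,1]

```text
time: 14.42
eef_pos: [0.5791, -0.2036, 0.062]
tcp_rot: [0.659, 0.752, -0.0, -0.001]
contact_force: [-3.9, 3.0, 8.8]
opening: 0.316
finger_force: 61.4
```

Call:
arm_command:
  series: [0,0,-0.1,0,0,0,0.9,0,0,-0.1,0,0,0,0.6,0,0,-0.1,0,0,0,0.5,0,0,-0.1,0,0,0,0.4,0,0,-0.1,0,0,0,0.4,0,0,-0.1,0,0,0,0.4]
  force: 20

```text
time: 14.92
eef_pos: [0.5794, -0.2041, 0.0616]
tcp_rot: [0.659, 0.752, -0.0, 0.0]
contact_force: [0.8, 0.1, 0.3]
opening: 0.603
finger_force: 0.0
```

Call:
arm_command:
  series: [0,0,-0.5,0,0,0,0.4,0,0,-2,0,0,0,0.4,0,0,-4,0,0,0,0.4,0,0,-5.5,0,0,0,0.6,0,0,-5.5,0,0,0,1,0,0,-5.5,0,0,0,1,0,0,-5.5,0,0,0,1,0,0,-5.5,0,0,0,1,0,0,-5.5,0,0,0,1]

```text
time: 15.67
eef_pos: [0.5786, -0.2035, 0.1153]
tcp_rot: [0.659, 0.752, -0.0, -0.001]
contact_force: [0.4, 0.6, -0.7]
opening: -0.002
finger_force: 0.0
```

Run:
```python
from h import *
import pickle
d={n:cam(n) for n in('scene','top')}
pickle.dump(d,open('c5.pkl','wb'))
st=telemetry.get_state();p=st['eef_pos'];print(p,st['opening'],st['contact_force'])
s,t=d['scene'],d['top']
print(proj(s,[[.5795,-.203,.081],[.5795,-.203,.056]]))
a=cv2.resize(s['color'][165:240,115:215],(800,600),interpolation=cv2.INTER_CUBIC)
cv2.imwrite('pics/s6.png',a)
```

```text
[ 0.57889934 -0.20362564  0.11568238] -0.0003605949741991963 [0.37898908 0.3625259  0.24081479]
[[185.15162202 191.16970542]
 [185.89659426 198.03196172]]
```

View pics/s6.png

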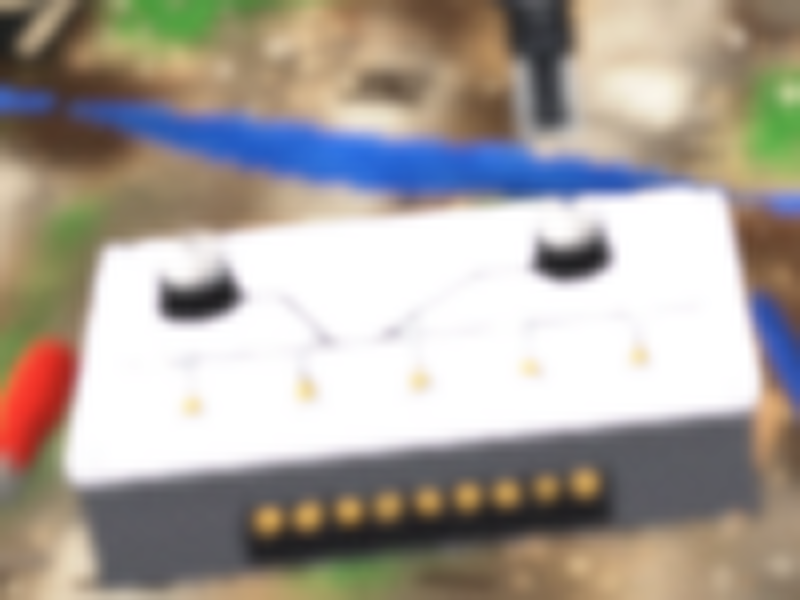

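The picture shows the button seated at (570,245), its key up, looking just like the fitted one at (195,280). Now I'll press the key gently.

Call:
arm_command:
  series: [0.15,0,1,0,0,0,1,0.15,0,2,0,0,0,1,0.15,0,2.7,0,0,0,1,0.15,0,3,0,0,0,1,0.15,0,3,0,0,0,1,0.15,0,3,0,0,0,1]

```text
time: 16.27
eef_pos: [0.5791, -0.2023, 0.0863]
tcp_rot: [0.659, 0.752, -0.0, -0.0]
contact_force: [-0.2, -0.1, 0.3]
opening: 0.003
finger_force: 0.0
```

Call:
arm_command:
  series: [0,0,0.1,0,0,0,1,0,0,0.2,0,0,0,1,0,0,0.3,0,0,0,1,0,0,0.3,0,0,0,1]

```text
time: 16.6
eef_pos: [0.5793, -0.2024, 0.0839]
tcp_rot: [0.659, 0.752, 0.0, 0.0]
contact_force: [-0.1, 0.1, -0.1]
opening: -0.002
finger_force: 0.0
```

Call:
arm_command:
  series: [0,0,0.05,0,0,0,1,0,0,0.1,0,0,0,1,0,0,0.1,0,0,0,1,0,0,0.1,0,0,0,1]

```text
time: 16.93
eef_pos: [0.5792, -0.2024, 0.0828]
tcp_rot: [0.659, 0.752, -0.0, -0.0]
contact_force: [0.9, 0.4, 0.3]
opening: -0.001
finger_force: 0.0
```

Call:
arm_command:
  series: [0,0,0.05,0,0,0,1,0,0,0.1,0,0,0,1,0,0,0.1,0,0,0,1,0,0,0.1,0,0,0,1]

```text
time: 17.27
eef_pos: [0.5792, -0.2024, 0.0817]
tcp_rot: [0.659, 0.752, 0.0, -0.0]
contact_force: [0.7, -0.2, 1.0]
opening: 0.003
finger_force: 0.0
```

Call:
arm_command:
  series: [0,0,0.05,0,0,0,1,0,0,0.1,0,0,0,1,0,0,0.1,0,0,0,1,0,0,0.1,0,0,0,1]

```text
time: 17.6
eef_pos: [0.5793, -0.2025, 0.081]
tcp_rot: [0.659, 0.752, 0.0, 0.0]
contact_force: [-0.4, -0.8, 0.5]
opening: 0.0
finger_force: 0.5
```

Contact is at about 0.081. I'll press on in 1 mm steps.

Call:
arm_command:
  series: [0,0,0.05,0,0,0,1,0,0,0.1,0,0,0,1,0,0,0.1,0,0,0,1,0,0,0.1,0,0,0,1]

```text
time: 17.93
eef_pos: [0.5794, -0.2025, 0.0803]
tcp_rot: [0.659, 0.752, 0.0, 0.0]
contact_force: [-0.9, 0.7, 3.8]
opening: -0.004
finger_force: 1.8
```

Call:
arm_command:
  series: [0,0,0.05,0,0,0,1,0,0,0.1,0,0,0,1,0,0,0.1,0,0,0,1,0,0,0.1,0,0,0,1]

```text
time: 18.27
eef_pos: [0.5794, -0.2025, 0.0793]
tcp_rot: [0.659, 0.752, -0.0, 0.0]
contact_force: [-2.7, 1.2, 5.8]
opening: 0.001
finger_force: 2.7
```

Call:
arm_command:
  series: [0,0,0.05,0,0,0,1,0,0,0.1,0,0,0,1,0,0,0.1,0,0,0,1,0,0,0.1,0,0,0,1]

```text
time: 18.6
eef_pos: [0.5793, -0.2024, 0.078]
tcp_rot: [0.659, 0.752, 0.0, 0.0]
contact_force: [-0.7, -0.4, 3.2]
opening: 0.005
finger_force: 1.8
```

Call:
arm_command:
  series: [0,0,0.05,0,0,0,1,0,0,0.1,0,0,0,1,0,0,0.1,0,0,0,1,0,0,0.1,0,0,0,1]

```text
time: 18.93
eef_pos: [0.5793, -0.2025, 0.0764]
tcp_rot: [0.659, 0.752, 0.0, 0.0]
contact_force: [-0.3, 0.4, -0.1]
opening: -0.0
finger_force: 0.5
```

Call:
arm_command:
  series: [0,0,0.05,0,0,0,1,0,0,0.1,0,0,0,1,0,0,0.1,0,0,0,1,0,0,0.1,0,0,0,1]

```text
time: 19.27
eef_pos: [0.5793, -0.2024, 0.0759]
tcp_rot: [0.659, 0.752, 0.0, 0.0]
contact_force: [-0.2, -0.1, 2.5]
opening: 0.004
finger_force: 0.9
```

It snapped over: the force rose to 5.8 N, fell to about 0, and is now rising towards the stop. I'll retract.

Call:
arm_command:
  series: [0,0,-0.3,0,0,0,1,0,0,-0.8,0,0,0,1,0,0,-2,0,0,0,1,0,0,-5,0,0,0,1,0,0,-9,0,0,0,1,0,0,-13,0,0,0,1,0,0,-16,0,0,0,1,0,0,-16,0,0,0,1,0,0,-16,0,0,0,1,0,0,-16,0,0,0,1]

```text
time: 20.1
eef_pos: [0.5788, -0.2022, 0.2357]
tcp_rot: [0.659, 0.752, -0.0, -0.0]
contact_force: [-0.6, -0.1, 0.7]
opening: -0.002
finger_force: 0.0
```

Run:
```python
from h import *
import pickle
d={n:cam(n) for n in('scene','top')}
st=telemetry.get_state();p=st['eef_pos'];print(p,st['contact_force'])
s=d['scene']
a=cv2.resize(s['color'][140:260,110:370],(780,360),interpolation=cv2.INTER_CUBIC)
cv2.imwrite('pics/s7.png',a)
```

```text
[ 0.57819559 -0.20185035  0.23367569] [-0.62544194  1.06655279 -1.35153535]
```

View pics/s7.png

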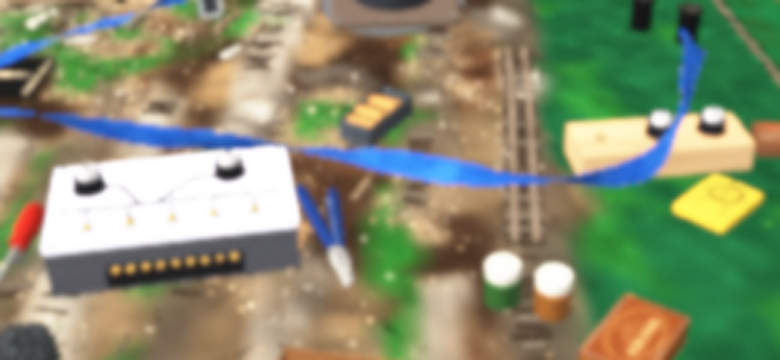

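The picture shows the button fitted at (229,165) with its key up, the two soft ones still in the block at (660,125) and (712,120), and the other things where they were.

```bash
python3 -c "
from plant import ctrl
print(ctrl.sign_off())"
```

```text
the job is handed in; nothing more can be done
None
```

The job is handed in at about 20 s: the sound button was the one at place_3; it now sits in the panel with its flange home and its key up, it snapped over again there, and nothing else looks moved.

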